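# Fetch the brass die from the back of the slide rack

## Task

The brass flower die at the closed end of the slide rack is wanted in the press: slide the white and the blue die that block it out of the rack's open end and stand both on the small steel tray, then slide out the brass die and seat it fully down in the round pocket of the press carriage. After that slide the other two back into the rack, white first, right up to the closed end, and blue close up against it, because blue is needed next. Keep all dies upright, and do not disturb the timer and the small ring cutter.

Things in the scene. Friction and masses are not known exactly. Their poses are not given: they have to be found in the camera images.
- slide_rack: Fixed slippery grey T-slot rack, two steel lips, 225 x 78 x 23 mm. Origin: centre of underside; x along the slot to the closed end, z up. Floor 6 mm above table. Slot x = -40 to 105 mm: channel 50 mm wide, 12 high; lips (underside 18, top 23 mm above table) leave a 30 mm gap for the necks. Dies start at x = 80 (brass), 32 and -16 mm (white, blue in either order); end wall stops a centre at x = 83.
- rack_landing (a point): Middle of the rack's open landing, on its floor (6 mm above table), at x = -82 mm in the rack's frame, axes as the rack's. The lips hold a die's foot down: it goes in or out only by sliding along x, and can be lifted or set down freely with its centre within 15 mm of here. Between x = -66 and -40 mm side walls narrow the way from 74 to 50 mm.
- brass_die: Loose stamping die, brass body with a six-petal flower on top, 0.3 kg. Origin: centre of underside, z up. All three dies have one shape: steel foot disc 44 mm across, 6 mm thick; neck 22 mm across up to 20 mm; cylindrical body 40 mm across from 20 to 56 mm height, gripped there from above (in the rack with the fingers either side of the slot, tips above the lips).
- white_die: Loose stamping die like the brass one, white plastic body with raised rings on top; 0.2 kg. Origin: centre of its underside, z up.
- blue_die: Loose stamping die like the brass one, blue plastic body with a raised eight-rayed star on top; 0.2 kg. Origin: centre of its underside, z up.
- steel_tray: Small fixed flat steel tray, 200 mm (x) x 122 mm (y), rim 10 mm high, floor 3 mm above the table. Origin: centre of its underside, z up. Two dies stand well at x = -45 and +45 mm.
- press_carriage: Fixed aluminium bed of the stamping press, 136 x 135 x 14 mm, black pull handle at its -x side. Origin: on its underside, below the centre of the round pocket, z up. Pocket: steel ring 79 mm across, top 26 mm above the table, narrowing from 61 mm at the top to 48 mm at its floor, 14 mm above the table, where the die's foot stands. Two dowels, tops 32 mm above the table, at x = 52, y = +-47 mm.
- timer: Bystander: white kitchen timer standing upright, 36 x 66 x 62 mm, loose. Origin: centre of its underside.
- ring_cutter_small: Bystander: small steel ring cutter, 48 mm across, 34 mm high, loose. Origin: centre of its underside.
Mind the look-alikes: they are no part of the job. What is shaped like the white_die but orange or turquoise is not meant.

How it is judged:
On the way, in this order (a step that is already met when the one before it is completed fails the run):
1. the white and the blue die both stand upright on the steel tray (x of white_die in the frame of steel_tray between -0.085 and 0.085 m and y of white_die in the frame of steel_tray between -0.05 and 0.05 m and height (world z) of each of white_die, blue_die below 0.008 m and angle between each of white_die, blue_die's own z axis and vertical below 0.1 rad and x of blue_die in the frame of steel_tray between -0.085 and 0.085 m and y of blue_die in the frame of steel_tray between -0.05 and 0.05 m), for 0.2 s.
2. the brass die is seated in the carriage's pocket while the other two still stand on the tray (horizontal distance between brass_die and press_carriage below 0.006 m and z of brass_die in the frame of press_carriage below 0.017 m and angle between brass_die's own z axis and vertical below 0.08 rad and horizontal distance between each of white_die, blue_die and steel_tray below 0.11 m), for 0.2 s.
At the end, for the whole second after the job is handed in: The brass die stands upright on the floor of the carriage's pocket (within 6 mm of its centre, 3 mm of the floor). In the rack's slot, upright on its floor, the white die stands within 15 mm of the closed end and the blue one before it, less than 16 mm of gap between their feet. All are at rest (horizontal distance between brass_die and press_carriage below 0.006 m and z of brass_die in the frame of press_carriage below 0.017 m and angle between brass_die's own z axis and vertical below 0.08 rad and x of white_die in the frame of slide_rack between 0.068 and 0.09 m and y of white_die in the frame of slide_rack between -0.008 and 0.008 m and height (world z) of each of white_die, blue_die below 0.011 m and angle between each of white_die, blue_die's own z axis and vertical below 0.1 rad and horizontal distance between blue_die and white_die below 0.06 m and x of blue_die in the frame of slide_rack between 0 and 0.06 m and y of blue_die in the frame of slide_rack between -0.008 and 0.008 m and linear speed of each of brass_die, white_die, blue_die below 0.02 m/s); the robot touches nothing.
It fails at once if a die is tipped over (angle between any of brass_die, white_die, blue_die's own z axis and vertical above 0.7 rad).
It fails at once if the timer or the small ring cutter is pushed away by more than 20 mm (distance of any of timer, ring_cutter_small from where it was at the start of the episode above 0.02 m).
It also fails if it takes over 125 s, if anything falls off the work surface, if the arm or the gripper's body presses on something with over 40 N, if the wrist force passes 120 N, or if a joint passes its speed limit or range.

## Robot

A 6-joint arm with a two-finger parallel gripper is mounted at the origin on the work surface; the furniture and walls round the work are solid. World frame = base frame: x ahead of the robot, y to its left, z up, the work surface at z = 0. Lengths are in m, angles in rad, forces in N, time in s.
With the tool pointing down it reaches from about 0.425 to 0.95 m from the base axis. Payload 14.7 kg.
Tool frame: the origin (TCP) lies between the finger pads; the fingertips stand 17 mm ahead of it and the grasp point (between the pads) lies 2 mm behind it (ctrl.tip_reach is the distance from the TCP to the fingertips, in m); z points along the fingers, y is the line along which they close (so a half turn about z gives the same grasp; the last joint's range is limited). The gripper opens to 85 mm and grips with 20 to 120 N. Pads are 22 mm wide; open, the fingers measure 114 mm over their backs; the gripper's body (76 mm by 85 mm) begins 54 mm behind the grasp point. The pads swing forward as they close: fully open they stand 13 mm farther back than shut.
Start: joints at [-1.357, 0.48, 1.596, -0, 1.065, -0.047], TCP at [0.168, -0.628, 0.248] pointing down, gripper open.
Joint ranges: [-2.75, 2.75], [-0.82, 2.05], [0.23, 2.67], [-1.56, 4.7], [0.09, 2.69], [-2.92, 2.92]. Speed limits (rad/s): [1.89, 1.89, 2.39, 3.01, 3.01, 3.01].

## Interface

Orientations are given as a unit quaternion [w, x, y, z].
In Python, from rig import ctrl, cams gives the robot as it stands. The module is installed in compiled form; this text tells all that it offers.
- The arm moves only by the tool arm_command, never from a script. Its argument "motion" is a list that holds one entry, the list of rows, each a list of 7 numbers: the gripper command: -1 is shut, 1 is fully open, values between are in proportion, then the shift along the world's x, y, z in units of 20 cm (1.0 is 20 cm), then the turn, a rotation vector about the world's x, y, z in units of 45 degrees (1.0 is 45 degrees). A call has exactly 10 rows; each row is the pose to reach, as a shift and turn from the pose commanded when the call began; what a row does not reach only later rows make up. A row lasts 1/10 s, in which the tool goes at most 50 mm and 8.59 degrees, less where a joint would pass 70% of its speed; a pose out of reach is approached as far as the arm can. A call with a number of a shift or a turn outside -1 to 1 is refused whole. A call with a gripper value outside its range is refused whole. The fingers move at their own pace and stop on an object; "force" is the grip in N (left out, the last holds). Time passes only in rows, so rows that repeat a pose let the fingers close, or fill a call up. It gives the time, the measured TCP pose, the force, the opening and the grip force at its end, in the units of the state.
- ctrl.sense(): the state, without advancing time (a new reading comes with each control period).
- cams.camera(name): name is "scene" or "top" or "wrist"; returns a dict with "img" (480x640x3 uint8, red, green, blue), "range_z" (480x640 float32, m along the optical axis (not along the pixel's ray), 0 where there is no reading), "camera_matrix" (3x3 intrinsics, pixels), "dist_coeffs" ([k1, k2, p1, p2, k3] as OpenCV has them; the pictures are not rectified), "rvec" (rotation vector, rad) and "tvec" (3), from world to camera coordinates, as OpenCV has them; the wrist camera has in their place "tool_from_camera" (4x4, takes a point from camera to tool coordinates, whose origin is the TCP and whose axes are the flange's). Camera axes: x right, y down, z forward; pixel columns grow to the right and rows downward; lengths in m; the calibration is good to about 2 mm. A picture is of the moment at which its call begins: read the wrist's pose just before it.
- ctrl.hand_in(): hands the job in; it is judged then, once.
The state is a dict: "time": time; "qpos": joint angles; "dq": joint speeds; "tau": joint torques, N m; "position": TCP position; "orientation": TCP orientation; "contact_force": force on the tool from outside, world axes, zero at the start; "moment": the same for the moment, N m; "finger_gap": opening from 0.0 (shut) to 1.0 (fully open); "grip_force": force on a finger pad.
Only numpy, scipy, OpenCV 4.12 (cv2) and the standard library are available. Lean on these libraries where they do the work, as an engineer would, in place of code of your own. Each camera call takes 0.05 s, during which the arm holds its last target. There are 200 camera calls.

## Working session

There is one attempt and no reset: what is moved stays moved. The work goes in short steps, Python scripts to look and compute and a tool call to move; the robot and the scene stay as the last step left them, time stands still between calls to the robot, and variables do not carry over. Pictures are saved under pics/ and viewed, at most 14 in all, crops included, and the job is handed in when it is done.

Besides the shell and the picture viewer there is one more tool, called in YAML: its name, and indented under it one key for each argument. arm_command: Moves the arm, as the interface text tells. Its arguments: {"type":"object","properties":{"motion":{"type":"array"},"force":{"type":"number"}},"required":["motion"]}

```bash
mkdir -p pics; python3 - <<'E'
from rig import ctrl,cams
import cv2,numpy as np
s=ctrl.sense();print({k:np.round(s[k],3) for k in s}, ctrl.tip_reach)
for n in("scene","top"):
    c=cams.camera(n);np.savez(f'{n}.npz',**c);cv2.imwrite(f'pics/{n}.png',c['img'][:,:,::-1])
    print(n,c['camera_matrix'].tolist(),c['dist_coeffs'],c['rvec'],c['tvec'])
E
```

```text
{'time': np.float64(0.0), 'qpos': array([-1.357,  0.481,  1.597, -0.   ,  1.065, -0.047]), 'dq': array([-0.   , -0.001,  0.001,  0.001, -0.001,  0.001]), 'tau': array([-2.0000e-03, -9.5065e+01, -4.3019e+01, -0.0000e+00,  1.2000e-02,
        0.0000e+00]), 'position': array([ 0.168, -0.628,  0.248]), 'orientation': array([-0.001,  0.992,  0.13 , -0.   ]), 'contact_force': array([ 0.156,  0.317, -0.427]), 'moment': array([ 0.023, -0.015, -0.003]), 'grip_force': np.float64(0.0), 'finger_gap': np.float64(1.003)} 0.017
scene [[464.71652009558704, 0.0, 317.57619115144627], [0.0, 464.71652009558704, 242.60800206538036], [0.0, 0.0, 1.0]] [-0.12210772  0.          0.          0.          0.        ] [ 0.8028409  -2.53931828  1.12807259] [0.38820902 0.23041319 0.67247286]
top [[488.59163213014324, 0.0, 310.93243326503114], [0.0, 488.59163213014324, 241.23314817726828], [0.0, 0.0, 1.0]] [-0.02495527  0.          0.          0.          0.        ] [ 2.18543435 -2.12973099  0.1208582 ] [-0.02589788  0.52423327  1.08855653]
```

View pics/top.png

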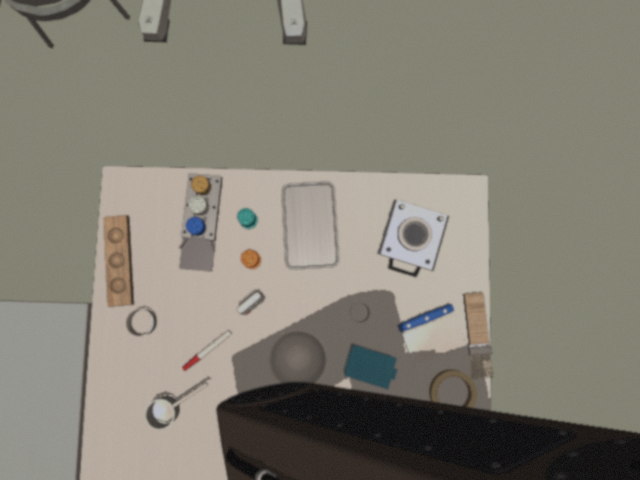

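View pics/scene.png

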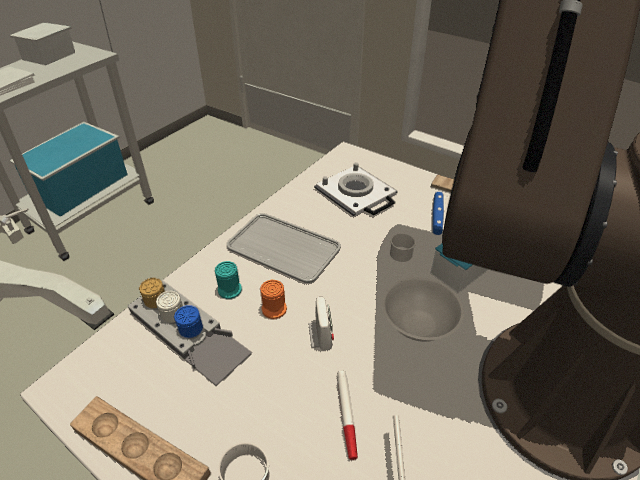

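The top view shows the rack at about (200,222), with brass at (200,184), white at (198,205), blue at (195,226) and its open end toward the robot. The tray is at (310,225), the pocket at (415,234), the timer at (250,300) and the small ring cutter at (360,312). The look-alikes stand at (247,217) and (250,258).

```bash
cat > h.py <<'E'
import numpy as np,cv2
def load(n):
    c=dict(np.load(f'{n}.npz'));return c
def pose(c):
    R=cv2.Rodrigues(c['rvec'])[0];return R.T,-R.T@c['tvec'].ravel()   # cam->world
def ray(c,uv,z):
    R,t=pose(c);p=cv2.undistortPoints(np.float64(uv).reshape(-1,1,2),c['camera_matrix'],c['dist_coeffs'])[:,0]
    d=np.c_[p,np.ones(len(p))]@R.T;return t+d*((z-t[2])/d[:,2])[:,None]
def cloud(c):
    R,t=pose(c);v,u=np.mgrid[:480,:640]
    p=cv2.undistortPoints(np.stack([u,v],-1).reshape(-1,1,2).astype(float),c['camera_matrix'],c['dist_coeffs'])[:,0]
    return ((np.c_[p,np.ones(len(p))]*c['range_z'].reshape(-1,1))@R.T+t).reshape(480,640,3)
E
python3 - <<'E'
from h import *
np.set_printoptions(precision=4,suppress=True)
for n in('top','scene'):
    c=load(n);P=cloud(c);print(n,'table z',np.median(P[150:400,100:400,2]))
    c_=c['img'];hsv=cv2.cvtColor(c_,cv2.COLOR_RGB2HSV)
    seeds={'top':dict(brass=(200,184),white=(198,205),blue=(195,226),turq=(247,217),orange=(250,258),timer=(250,300),ring=(360,312),pocket=(415,234)),
      'scene':dict(brass=(151,290),white=(168,303),blue=(188,318),turq=(228,275),orange=(272,295),timer=(323,320),ring=(402,245),pocket=(356,184))}[n]
    for k,(u,v) in seeds.items():
        w=P[v-22:v+23,u-22:u+23].reshape(-1,3)
        q=ray(c,[(u,v)],.06)[0]
        zlo,zhi={'timer':(.045,.075),'ring':(.026,.045),'pocket':(.021,.030)}.get(k,(.05,.08))
        r={'timer':.05,'pocket':.05,'ring':.04}.get(k,.027)
        m=(w[:,2]>zlo)&(w[:,2]<zhi)
        q=ray(c,[(u,v)],(zlo+zhi)/2)[0]
        m&=np.hypot(*(w[:,:2]-q[:2]).T)<r
        if m.sum()>5:
            cc,_=cv2.minEnclosingCircle(w[m,:2].astype(np.float32));print(k,m.sum(),'mean',w[m].mean(0),'encl',np.array(cc),_, 'pix-ray',q[:2])
        else: print(k,'few',np.percentile(w[:,2],[5,50,95]))
c=load('top');P=cloud(c)
def rect(name,box,z0,z1,z):
    u0,v0,u1,v1=box;m=np.zeros((480,640),np.uint8);s=P[v0:v1,u0:u1,2];m[v0:v1,u0:u1]=(s>z0)&(s<z1)
    k,l,st,ce=cv2.connectedComponentsWithStats(m);i=1+st[1:,4].argmax()
    v,u=np.where(l==i);w=ray(c,np.c_[u,v],z)[:,:2];print(name,st[i],cv2.minAreaRect((w*1000).astype(np.float32)))
rect('tray',(270,170,350,280),.0065,.03,.01)
rect('rackall',(165,165,230,280),.004,.03,.015)
rect('lips',(165,165,230,280),.016,.03,.023)
rect('bed',(370,190,460,285),.008,.05,.014)
E
```

```text
top table z 0.001531800737210598
brass 264 mean [0.6443 0.242  0.0617] encl [0.6418 0.243 ] 0.024500098079442978 pix-ray [0.6444 0.2412]
white 263 mean [0.5974 0.2451 0.0618] encl [0.5936 0.2459] 0.024576010182499886 pix-ray [0.5961 0.2431]
blue 263 mean [0.5498 0.2487 0.0618] encl [0.5499 0.2495] 0.020152002573013306 pix-ray [0.5483 0.2473]
turq 240 mean [0.5746 0.1379 0.0562] encl [0.5747 0.1383] 0.02022235468029976 pix-ray [0.5716 0.1317]
orange 251 mean [0.4803 0.1261 0.0562] encl [0.4807 0.1263] 0.020167486742138863 pix-ray [0.4799 0.1213]
timer 250 mean [0.381  0.1193 0.0595] encl [0.3803 0.1202] 0.03106597438454628 pix-ray [0.3875 0.1182]
ring 84 mean [ 0.3653 -0.1263  0.0345] encl [ 0.366 -0.125] 0.024056080728769302 pix-ray [ 0.3671 -0.1266]
pocket 513 mean [ 0.5485 -0.2506  0.026 ] encl [ 0.549  -0.2508] 0.03984801098704338 pix-ray [ 0.5483 -0.2519]
scene table z -0.0019116954653949358
brass 406 mean [0.6336 0.247  0.0588] encl [0.6317 0.2511] 0.026965443044900894 pix-ray [0.6316 0.2512]
white 456 mean [0.5896 0.2491 0.0585] encl [0.587 0.252] 0.026870789006352425 pix-ray [
[... 473 characters left out ...]
[ 0.3641 -0.1269] 0.02496502920985222 pix-ray [ 0.3595 -0.1123]
pocket 339 mean [ 0.5468 -0.2509  0.0243] encl [ 0.5477 -0.2512] 0.0410287119448185 pix-ray [ 0.5424 -0.2452]
tray [281 181  58  89 764] ((567.1782836914062, -7.178550720214844), (206.4727020263672, 126.33702850341797), 4.822910785675049)
rackall [ 179  171   44  101 2368] ((566.9922485351562, 250.5560302734375), (94.47065734863281, 234.82720947265625), 85.86920928955078)
lips [ 179  173   43   78 1176] ((589.2754516601562, 246.1488494873047), (81.62174987792969, 178.736328125), 86.51559448242188)
bed [ 378  199   71   79 3499] ((536.1995849609375, -246.15432739257812), (135.2660369873047, 162.96987915039062), 73.95823669433594)
```

arm_command:
  motion:
    - [[1,0.12,0.1,0,0,0,0],[1,0.25,0.2,0,0,0,-0.1],[1,0.4,0.3,0,0,0,-0.2],[1,0.55,0.4,0,0,0,-0.3],[1,0.7,0.5,0,0,0,-0.42],[1,0.8,0.6,0,0,0,-0.42],[1,0.9,0.7,0,0,0,-0.42],[1,1,0.8,0,0,0,-0.42],[1,1,0.9,0,0,0,-0.42],[1,1,1,0,0,0,-0.42]]
  force: 50

```text
time: 1.1
position: [0.3681, -0.4268, 0.2479]
orientation: [-0.0, 0.999, -0.034, -0.0]
contact_force: [-0.1, 1.1, -0.7]
finger_gap: 1.001
grip_force: 0.0
```

arm_command:
  motion:
    - [[1,0.1,0.15,0,0,0,0],[1,0.2,0.3,0,0,0,0],[1,0.3,0.45,0,0,0,0],[1,0.4,0.6,0,0,0,0],[1,0.5,0.7,0,0,0,0],[1,0.6,0.8,0,0,0,0],[1,0.7,0.85,0,0,0,0],[1,0.8,0.9,0,0,0,0],[1,0.9,0.95,0,0,0,0],[1,0.9,1,0,0,0,0]]

```text
time: 2.1
position: [0.5495, -0.2274, 0.2479]
orientation: [0.0, 0.999, -0.034, 0.0]
contact_force: [-0.2, -0.2, 0.4]
finger_gap: 0.997
grip_force: 0.0
```

arm_command:
  motion:
    - [[1,0,0.15,0,0,0,0],[1,0,0.3,0,0,0,0],[1,0,0.45,0,0,0,0],[1,0,0.6,0,0,0,0],[1,0,0.7,0,0,0,0],[1,0,0.8,0,0,0,0],[1,0,0.85,0,0,0,0],[1,0,0.9,0,0,0,0],[1,0,0.95,0,0,0,0],[1,0,1,0,0,0,0]]

```text
time: 3.1
position: [0.5476, -0.0278, 0.2483]
orientation: [0.0, 0.999, -0.035, -0.0]
contact_force: [0.2, 0.3, 0.6]
finger_gap: 1.0
grip_force: 0.0
```

arm_command:
  motion:
    - [[1,0,0.15,0,0,0,0],[1,0,0.3,0,0,0,0],[1,0,0.45,0,0,0,0],[1,0,0.6,0,0,0,0],[1,0,0.7,0,0,0,0],[1,0,0.8,0,0,0,0],[1,0,0.9,0,0,0,0],[1,0,1,0,0,0,0],[1,0,1,0,0,0,0],[1,0,1,0,0,0,0]]

```text
time: 4.1
position: [0.5475, 0.1721, 0.2482]
orientation: [0.0, 0.999, -0.034, -0.0]
contact_force: [0.8, -0.1, -0.5]
finger_gap: 1.0
grip_force: 0.0
```

arm_command:
  motion:
    - [[1,0,0.1,0,0,0,0],[1,0,0.2,0,0,0,0],[1,0,0.3,0,0,0,0],[1,0.01,0.38,0,0,0,0],[1,0.01,0.38,0,0,0,0],[1,0.01,0.38,0,0,0,0],[1,0.01,0.38,0,0,0,0],[1,0.01,0.38,0,0,0,0],[1,0.01,0.38,0,0,0,0],[1,0.01,0.38,0,0,0,0]]

```text
time: 5.1
position: [0.5497, 0.2477, 0.2484]
orientation: [-0.0, 0.999, -0.035, 0.0]
contact_force: [0.5, 1.0, -0.1]
finger_gap: 1.002
grip_force: 0.0
```

```bash
cat >> h.py <<'E'
def wrist(fn=None):
    from rig import ctrl,cams
    from scipy.spatial.transform import Rotation as Ro
    s=ctrl.sense();c=cams.camera('wrist');q=s['orientation'];T=np.eye(4)
    T[:3,:3]=Ro.from_quat([q[1],q[2],q[3],q[0]]).as_matrix();T[:3,3]=s['position']
    W=np.linalg.inv(T@c['tool_from_camera']);c['rvec']=cv2.Rodrigues(W[:3,:3])[0];c['tvec']=W[:3,3]
    if fn: cv2.imwrite(fn,c['img'][:,:,::-1])
    return s,c
COL=dict(brass=((8,110,60),(28,255,255)),blue=((105,120,50),(130,255,255)))
def tops(P,img,z0,z1,rmin=.012):
    """circular blobs in a height band: centre, colour"""
    m=((P[...,2]>z0)&(P[...,2]<z1)).astype(np.uint8);n,l,st,_=cv2.connectedComponentsWithStats(m)
    for i in range(1,n):
        if st[i,4]<60: continue
        w=P[l==i][:,:2].astype(np.float32);cc,r=cv2.minEnclosingCircle(w)
        print('n',st[i,4],'encl',np.round(cc,4),'r',round(r,4),'mean',np.round(P[l==i].mean(0),4),'rgb',np.median(img[l==i],axis=0))
E
python3 - <<'E'
from h import *
s,c=wrist('pics/w1.png');P=cloud(c);print(s['position'],s['orientation'])
tops(P,c['img'],.055,.075);print(np.percentile(P[...,2],[1,10,50,90]))
E
```

```text
[0.54968937 0.24765226 0.24836315] [-1.36333527e-06  9.99396919e-01 -3.47245959e-02  3.25167013e-05]
n 1789 encl [0.6461 0.2437] r 0.0201 mean [0.6463 0.2435 0.0606] rgb [113.  84.  40.]
n 1589 encl [0.5985 0.2466] r 0.0201 mean [0.5988 0.2468 0.0605] rgb [130. 122. 105.]
n 115 encl [0.5822 0.1371] r 0.0183 mean [0.5888 0.1368 0.0557] rgb [ 71. 178. 159.]
n 76 encl [0.5682 0.1488] r 0.0131 mean [0.5654 0.1492 0.0557] rgb [ 68.5 172.5 154. ]
n 60 encl [0.5622 0.1272] r 0.01 mean [0.5619 0.1276 0.0558] rgb [ 67.  166.5 148.5]
n 1405 encl [0.5505 0.2502] r 0.0201 mean [0.5512 0.2503 0.0605] rgb [ 54.  98. 174.]
n 320 encl [0.4809 0.1257] r 0.0198 mean [0.4833 0.1252 0.0557] rgb [212. 120.  52.]
n 77 encl [0.3667 0.141 ] r 0.0081 mean [0.3673 0.1437 0.0598] rgb [111. 103.  91.]
n 562 encl [ 0.2637 -0.1183] r 0.035 mean [ 0.2699 -0.1087  0.0629] rgb [ 63. 138. 151.]
[-8.04256207e-01 -8.00293666e-01 -3.93965834e-04  3.05450168e-01]
```

View pics/w1.png

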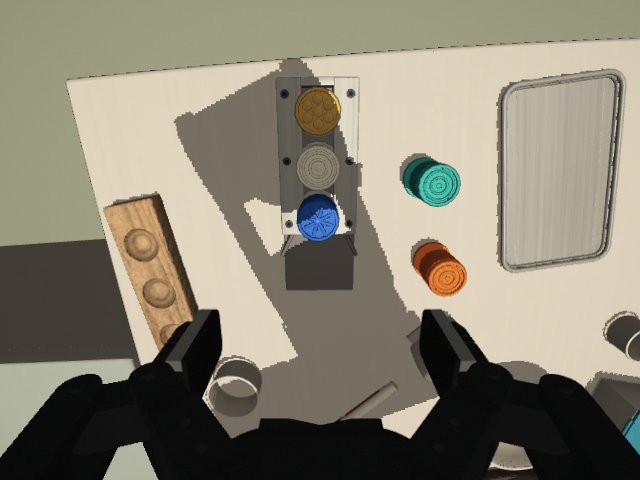

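The wrist view shows the rack clear, blue at (318,217), white at (318,167), brass at (318,110), and nothing under the finger positions beside blue. I'm descending onto blue.

arm_command:
  motion:
    - [[1,0.003,0.01,-0.1,0,0,0],[1,0.003,0.01,-0.25,0,0,0],[1,0.003,0.01,-0.4,0,0,0],[1,0.003,0.01,-0.55,0,0,0],[1,0.003,0.01,-0.7,0,0,0],[1,0.003,0.01,-0.8,0,0,0],[1,0.003,0.01,-0.9,0,0,0],[1,0.003,0.01,-0.95,0,0,0],[1,0.003,0.01,-1,0,0,0],[1,0.003,0.01,-1,0,0,0]]

```text
time: 6.15
position: [0.5499, 0.2498, 0.0476]
orientation: [0.0, 0.999, -0.035, -0.0]
contact_force: [0.2, 0.1, 0.0]
finger_gap: 1.003
grip_force: 0.0
```

arm_command:
  motion:
    - [[0.3,0,0,-0.015,0,0,0],[0.1,0,0,-0.015,0,0,0],[-0.1,0,0,-0.015,0,0,0],[-0.3,0,0,-0.015,0,0,0],[-0.5,0,0,-0.015,0,0,0],[-0.5,0,0,-0.015,0,0,0],[-0.5,0,0,-0.015,0,0,0],[-0.5,0,0,-0.015,0,0,0],[-0.5,0,0,-0.015,0,0,0],[-0.5,0,0,-0.015,0,0,0]]

```text
time: 7.15
position: [0.5506, 0.2501, 0.0461]
orientation: [-0.0, 0.999, -0.035, 0.0]
contact_force: [-1.8, -0.2, 5.4]
finger_gap: 0.457
grip_force: 49.8
```

arm_command:
  motion:
    - [[-0.5,-0.03,0.002,0,0,0,0],[-0.5,-0.07,0.005,0,0,0,0],[-0.5,-0.11,0.008,0,0,0,0],[-0.5,-0.15,0.0105,0,0,0,0],[-0.5,-0.19,0.013,0,0,0,0],[-0.5,-0.23,0.016,0,0,0,0],[-0.5,-0.27,0.019,0,0,0,0],[-0.5,-0.31,0.022,0,0,0,0],[-0.5,-0.34,0.024,0,0,0,0],[-0.5,-0.34,0.024,0,0,0,0]]

```text
time: 8.15
position: [0.4818, 0.2552, 0.0461]
orientation: [-0.0, 0.999, -0.034, 0.0]
contact_force: [-3.3, 2.4, 11.9]
finger_gap: 0.457
grip_force: 51.1
```

arm_command:
  motion:
    - [[-0.5,0,0,0.1,0,0,0],[-0.5,0,0,0.25,0,0,0],[-0.5,0,0,0.4,0,0,0],[-0.5,0,-0.05,0.5,0,0,0],[-0.5,0.05,-0.15,0.5,0,0,0],[-0.5,0.1,-0.28,0.5,0,0,0],[-0.5,0.15,-0.42,0.5,0,0,0],[-0.5,0.25,-0.57,0.5,0,0,0],[-0.5,0.35,-0.72,0.5,0,0,0],[-0.5,0.45,-0.87,0.5,0,0,0]]

```text
time: 9.15
position: [0.5724, 0.0796, 0.1455]
orientation: [-0.0, 0.999, -0.034, -0.0]
contact_force: [0.3, 0.4, -2.3]
finger_gap: 0.457
grip_force: 50.7
```

arm_command:
  motion:
    - [[-0.5,0.1,-0.15,0,0,0,0],[-0.5,0.18,-0.3,0,0,0,0],[-0.5,0.2,-0.42,-0.05,0,0,0],[-0.5,0.2,-0.42,-0.15,0,0,0],[-0.5,0.2,-0.42,-0.25,0,0,0],[-0.5,0.2,-0.42,-0.35,0,0,0],[-0.5,0.2,-0.42,-0.43,0,0,0],[-0.5,0.2,-0.42,-0.48,0,0,0],[-0.5,0.2,-0.42,-0.5,0,0,0],[-0.5,0.2,-0.42,-0.51,0,0,0]]

```text
time: 10.15
position: [0.6122, -0.0031, 0.0433]
orientation: [-0.0, 0.999, -0.035, -0.0]
contact_force: [0.4, 0.7, -2.3]
finger_gap: 0.455
grip_force: 50.8
```

arm_command:
  motion:
    - [[-0.5,0,0,-0.004,0,0,0],[-0.5,0,0,-0.008,0,0,0],[-0.5,0,0,-0.01,0,0,0],[-0.2,0,0,-0.01,0,0,0],[0.1,0,0,-0.01,0,0,0],[0.4,0,0,-0.01,0,0,0],[0.6,0,0,-0.01,0,0,0],[0.6,0,0,0.05,0,0,0],[0.6,0,0,0.2,0,0,0],[0.6,0,0,0.4,0,0,0]]

```text
time: 11.15
position: [0.6111, -0.0032, 0.1235]
orientation: [-0.0, 0.999, -0.035, -0.002]
contact_force: [0.8, 0.8, 0.3]
finger_gap: 0.799
grip_force: 0.0
```

arm_command:
  motion:
    - [[0.8,0,0,0.15,0,0,0],[0.8,0,0.15,0.2,0,0,0],[0.8,0,0.3,0.2,0,0,0],[0.8,0,0.45,0.2,0,0,0],[0.8,0,0.6,0.2,0,0,0],[0.8,0,0.7,0.2,0,0,0],[0.8,0,0.8,0.2,0,0,0],[0.8,0,0.9,0.2,0,0,0],[0.8,-0.03,1,0.2,0,0,0],[0.8,-0.065,1,0.2,0,0,0]]

```text
time: 12.15
position: [0.5992, 0.1989, 0.1641]
orientation: [-0.0, 0.999, -0.034, 0.0]
contact_force: [0.6, -0.3, -1.3]
finger_gap: 0.895
grip_force: 0.0
```

```bash
python3 - <<'E'
from h import *
s,c=wrist('pics/w2.png');P=cloud(c);print(s['position'])
tops(P,c['img'],.045,.08)
from rig import cams
c=cams.camera('top');P=cloud(c);print('top');tops(P[160:280,:340],c['img'][160:280,:340],.05,.075)
E
```

```text
[0.59915043 0.19889465 0.16408501]
n 2988 encl [0.646  0.2439] r 0.0204 mean [0.647  0.2427 0.0602] rgb [110.  82.  39.]
n 2987 encl [ 0.6133 -0.0021] r 0.0208 mean [6.143e-01 6.000e-04 5.610e-02] rgb [ 39.  84. 165.]
n 2650 encl [0.5988 0.2468] r 0.0202 mean [0.6005 0.2457 0.0596] rgb [139. 130. 112.]
n 2292 encl [0.5748 0.1369] r 0.0204 mean [0.5768 0.1377 0.0541] rgb [ 58. 164. 147.]
n 904 encl [0.4806 0.1289] r 0.02 mean [0.4815 0.1344 0.0537] rgb [136.5  60.   26. ]
top
n 248 encl [ 0.6125 -0.0013] r 0.0205 mean [ 0.6118 -0.0016  0.059 ] rgb [ 75. 116. 186.]
n 245 encl [0.5748 0.1383] r 0.0203 mean [0.5744 0.1378 0.0559] rgb [ 78. 158. 150.]
n 249 encl [0.4804 0.126 ] r 0.0201 mean [0.4805 0.1262 0.0561] rgb [181. 115.  73.]
```

arm_command:
  motion:
    - [[0.9,0,0.12,0,0,0,0],[0.9,-0.004,0.238,0,0,0,0],[0.9,-0.004,0.238,-0.15,0,0,0],[0.9,-0.004,0.238,-0.3,0,0,0],[0.9,-0.004,0.238,-0.42,0,0,0],[0.9,-0.004,0.238,-0.52,0,0,0],[0.8,-0.004,0.238,-0.57,0,0,0],[0.5,-0.004,0.238,-0.59,0,0,0],[0.2,-0.004,0.238,-0.59,0,0,0],[-0.1,-0.004,0.238,-0.59,0,0,0]]

```text
time: 13.25
position: [0.5991, 0.2444, 0.0464]
orientation: [-0.0, 0.999, -0.035, 0.001]
contact_force: [-1.9, -3.0, 12.6]
finger_gap: 0.461
grip_force: 25.7
```

arm_command:
  motion:
    - [[-0.3,0,0,0,0,0,0],[-0.5,0,0,0,0,0,0],[-0.5,0,0,0,0,0,0],[-0.5,0,0,0,0,0,0],[-0.5,0,0,0,0,0,0],[-0.5,-0.03,0.002,0,0,0,0],[-0.5,-0.07,0.005,0,0,0,0],[-0.5,-0.12,0.008,0,0,0,0],[-0.5,-0.17,0.012,0,0,0,0],[-0.5,-0.22,0.015,0,0,0,0]]

```text
time: 14.25
position: [0.5553, 0.2479, 0.0465]
orientation: [-0.001, 0.999, -0.034, 0.001]
contact_force: [3.4, 0.2, 6.8]
finger_gap: 0.456
grip_force: 50.6
```

arm_command:
  motion:
    - [[-0.5,-0.05,0.003,0,0,0,0],[-0.5,-0.1,0.007,0,0,0,0],[-0.5,-0.15,0.01,0,0,0,0],[-0.5,-0.2,0.014,0,0,0,0],[-0.5,-0.25,0.017,0,0,0,0],[-0.5,-0.29,0.02,0,0,0,0],[-0.5,-0.33,0.023,0,0,0,0],[-0.5,-0.35,0.024,0,0,0,0],[-0.5,-0.35,0.024,0,0,0,0],[-0.5,-0.35,0.024,0,0,0,0]]

```text
time: 15.25
position: [0.4848, 0.2528, 0.0465]
orientation: [-0.001, 0.999, -0.034, 0.001]
contact_force: [-2.5, 2.5, 12.8]
finger_gap: 0.455
grip_force: 51.3
```

arm_command:
  motion:
    - [[-0.5,0,0,0.1,0,0,0],[-0.5,0,0,0.25,0,0,0],[-0.5,0,0,0.4,0,0,0],[-0.5,0,-0.05,0.5,0,0,0],[-0.5,0.03,-0.15,0.5,0,0,0],[-0.5,0.07,-0.28,0.5,0,0,0],[-0.5,0.1,-0.42,0.5,0,0,0],[-0.5,0.13,-0.57,0.5,0,0,0],[-0.5,0.16,-0.72,0.5,0,0,0],[-0.5,0.18,-0.87,0.5,0,0,0]]

```text
time: 16.25
position: [0.5206, 0.0771, 0.1457]
orientation: [-0.0, 0.999, -0.034, 0.0]
contact_force: [0.4, 0.7, -1.7]
finger_gap: 0.456
grip_force: 50.8
```

arm_command:
  motion:
    - [[-0.5,0,-0.15,0,0,0,0],[-0.5,0,-0.3,0,0,0,0],[-0.5,0,-0.44,-0.05,0,0,0],[-0.5,0,-0.44,-0.15,0,0,0],[-0.5,0,-0.44,-0.25,0,0,0],[-0.5,0,-0.44,-0.35,0,0,0],[-0.5,0,-0.44,-0.44,0,0,0],[-0.5,0,-0.44,-0.5,0,0,0],[-0.5,0,-0.44,-0.51,0,0,0],[-0.5,0,-0.44,-0.52,0,0,0]]

```text
time: 17.25
position: [0.52, -0.0097, 0.0426]
orientation: [-0.0, 0.999, -0.034, -0.0]
contact_force: [-18.3, -0.2, 73.4]
finger_gap: 0.452
grip_force: 58.9
```

arm_command:
  motion:
    - [[-0.5,0,0,0,0,0,0],[-0.3,0,0,0,0,0,0],[-0.1,0,0,0,0,0,0],[0.1,0,0,0,0,0,0],[0.4,0,0,0,0,0,0],[0.6,0,0,0,0,0,0],[0.7,0,0,0.05,0,0,0],[0.7,0,0,0.2,0,0,0],[0.7,0,0,0.4,0,0,0],[0.7,0,0,0.6,0,0,0]]

```text
time: 18.25
position: [0.5199, -0.0098, 0.163]
orientation: [-0.0, 0.999, -0.035, -0.0]
contact_force: [0.8, 0.5, -0.8]
finger_gap: 0.848
grip_force: 0.0
```

arm_command:
  motion:
    - [[0.8,0.1,0.15,0,0,0,0],[0.8,0.2,0.3,0,0,0,0],[0.8,0.3,0.45,0,0,0,0],[0.8,0.4,0.6,0,0,0,0],[0.8,0.5,0.75,0,0,0,0],[0.8,0.58,0.88,0,0,0,0],[0.8,0.6,1,0,0,0,0],[0.8,0.61,1,0,0,0,0],[0.8,0.61,1,0,0,0,0],[0.8,0.61,1,0,0,0,0]]

```text
time: 19.25
position: [0.6421, 0.1894, 0.1616]
orientation: [0.0, 0.999, -0.035, -0.0]
contact_force: [-0.2, -0.0, 0.7]
finger_gap: 0.901
grip_force: 0.0
```

```bash
python3 - <<'E'
from h import *
from rig import cams
s,c=wrist('pics/w3.png');P=cloud(c);print(s['position'])
tops(P,c['img'],.045,.08)
c=cams.camera('top');P=cloud(c);print('top');tops(P[160:280,:340],c['img'][160:280,:340],.05,.075)
E
```

```text
[0.64206655 0.18939178 0.16155091]
n 2751 encl [0.6462 0.2437] r 0.0202 mean [0.648  0.2423 0.0597] rgb [114.  85.  41.]
n 2665 encl [ 0.6133 -0.0025] r 0.0207 mean [6.149e-01 4.000e-04 5.610e-02] rgb [ 40.  86. 167.]
n 1699 encl [0.5754 0.137 ] r 0.0199 mean [0.5782 0.1403 0.0537] rgb [28. 89. 79.]
n 1642 encl [ 0.5204 -0.0093] r 0.0209 mean [ 0.5264 -0.0085  0.0556] rgb [173.5 167.  143.5]
n 1002 encl [0.4851 0.1276] r 0.0196 mean [0.49   0.1311 0.0529] rgb [128.  56.  25.]
top
n 247 encl [ 0.6124 -0.0017] r 0.0203 mean [ 0.6117 -0.0017  0.059 ] rgb [ 78. 120. 192.]
n 245 encl [0.5748 0.1384] r 0.0205 mean [0.5744 0.1378 0.0561] rgb [ 60. 106. 101.]
n 249 encl [ 0.519  -0.0083] r 0.0199 mean [ 0.5189 -0.0082  0.059 ] rgb [213. 212. 208.]
n 245 encl [0.4809 0.126 ] r 0.02 mean [0.4804 0.1261 0.0562] rgb [151.  84.  51.]
```

arm_command:
  motion:
    - [[0.9,0.01,0.14,0,0,0,0],[0.9,0.02,0.27,0,0,0,0],[0.9,0.02,0.27,-0.15,0,0,0],[0.9,0.02,0.27,-0.3,0,0,0],[0.9,0.02,0.27,-0.42,0,0,0],[0.9,0.02,0.27,-0.52,0,0,0],[0.8,0.02,0.27,-0.57,0,0,0],[0.5,0.02,0.27,-0.577,0,0,0],[0.2,0.02,0.27,-0.577,0,0,0],[-0.1,0.02,0.27,-0.577,0,0,0]]
  force: 60

```text
time: 20.35
position: [0.6472, 0.2442, 0.0472]
orientation: [-0.0, 0.999, -0.035, 0.001]
contact_force: [-1.4, 0.7, 12.7]
finger_gap: 0.456
grip_force: 25.1
```

arm_command:
  motion:
    - [[-0.3,0,0,0,0,0,0],[-0.5,0,0,0,0,0,0],[-0.5,0,0,0,0,0,0],[-0.5,0,0,0,0,0,0],[-0.5,0,0,0,0,0,0],[-0.5,-0.03,0.002,0,0,0,0],[-0.5,-0.07,0.005,0,0,0,0],[-0.5,-0.12,0.008,0,0,0,0],[-0.5,-0.17,0.012,0,0,0,0],[-0.5,-0.22,0.015,0,0,0,0]]

```text
time: 21.35
position: [0.6035, 0.2477, 0.0474]
orientation: [-0.001, 0.999, -0.034, 0.002]
contact_force: [3.0, -1.2, 6.9]
finger_gap: 0.449
grip_force: 60.8
```

arm_command:
  motion:
    - [[-0.5,-0.06,0.004,0,0,0,0],[-0.5,-0.13,0.009,0,0,0,0],[-0.5,-0.2,0.014,0,0,0,0],[-0.5,-0.27,0.019,0,0,0,0],[-0.5,-0.34,0.024,0,0,0,0],[-0.5,-0.41,0.029,0,0,0,0],[-0.5,-0.47,0.033,0,0,0,0],[-0.5,-0.53,0.037,0,0,0,0],[-0.5,-0.57,0.04,0,0,0,0],[-0.5,-0.59,0.041,0,0,0,0]]

```text
time: 22.35
position: [0.4854, 0.2562, 0.0474]
orientation: [-0.001, 0.999, -0.034, 0.002]
contact_force: [4.3, -0.7, 9.3]
finger_gap: 0.454
grip_force: 61.6
```

arm_command:
  motion:
    - [[-0.5,0,0,0.1,0,0,0],[-0.5,0,0,0.25,0,0,0],[-0.5,0,0,0.4,0,0,0],[-0.5,0,-0.05,0.5,0,0,0],[-0.5,0.03,-0.15,0.55,0,0,0],[-0.5,0.07,-0.3,0.55,0,0,0],[-0.5,0.1,-0.47,0.55,0,0,0],[-0.5,0.13,-0.64,0.55,0,0,0],[-0.5,0.16,-0.82,0.55,0,0,0],[-0.5,0.2,-1,0.55,0,0,0]]

```text
time: 23.35
position: [0.524, 0.0541, 0.1562]
orientation: [-0.0, 0.999, -0.034, 0.0]
contact_force: [0.5, 0.1, -3.7]
finger_gap: 0.45
grip_force: 61.2
```

arm_command:
  motion:
    - [[-0.5,0.01,-0.15,0,0,0,0],[-0.5,0.02,-0.3,0,0,0,0],[-0.5,0.03,-0.45,0,0,0,0],[-0.5,0.04,-0.6,0,0,0,0],[-0.5,0.05,-0.7,0,0,0,0],[-0.5,0.05,-0.8,0,0,0,0],[-0.5,0.05,-0.9,0,0,0,0],[-0.5,0.05,-0.97,0,0,0,0],[-0.5,0.05,-1,0,0,0,0],[-0.5,0.05,-1,0,0,0,0]]

```text
time: 24.35
position: [0.5343, -0.1449, 0.156]
orientation: [-0.0, 0.999, -0.035, 0.0]
contact_force: [-0.0, 0.5, -3.2]
finger_gap: 0.451
grip_force: 61.2
```

```bash
python3 - <<'E'
from h import *
from rig import cams
s,c=wrist('pics/w4.png');P=cloud(c);print(s['position'])
m=((abs(P[...,2]-.0255)<.004)&(P[...,1]<-.19)).astype(np.uint8);n,l,st,_=cv2.connectedComponentsWithStats(m)
for i in range(1,n):
    if st[i,4]>60: print(st[i],cv2.minEnclosingCircle(P[l==i][:,:2].astype(np.float32)))
b=((P[...,2]>.12)&(P[...,2]<.185)).astype(np.uint8);print('held');tops(P,c['img'],.14,.18)
c=cams.camera('top');cv2.imwrite('pics/t4.png',c['img'][140:340,200:500,::-1]);P=cloud(c);print('top');tops(P,c['img'],.14,.18)
E
python3 -c "
import cv2,numpy as np
a=cv2.imread('pics/w4.png');b=cv2.imread('pics/t4.png');b=cv2.resize(b,(480,320));o=np.zeros((320,800,3),np.uint8);o[:240,:320]=cv2.resize(a,(320,240));o[:,320:]=b;cv2.imwrite('pics/m4.png',o)"
```

```text
[ 0.53433137 -0.14489629  0.15596538]
[532 149  15  17 116] ((0.5860575437545776, -0.3094508647918701), 0.00596919609233737)
[ 408  159  104  102 4452] ((0.549096405506134, -0.2517963647842407), 0.04018527641892433)
held
n 13640 encl [ 0.5413 -0.1453] r 0.0332 mean [ 0.5396 -0.1451  0.1656] rgb [89. 67. 39.]
top
```

View pics/m4.png

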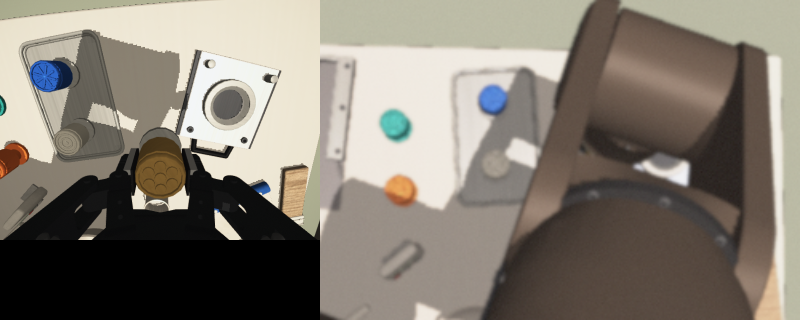

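The wrist view (left) shows brass held upright at (160,170) and the pocket ring clear at (230,103). Blue and white stand on the tray.

arm_command:
  motion:
    - [[-0.5,0.02,-0.12,0,0,0,0],[-0.5,0.04,-0.25,0,0,0,0],[-0.5,0.06,-0.38,0,0,0,0],[-0.5,0.076,-0.48,0,0,0,0],[-0.5,0.076,-0.53,0,0,0,0],[-0.5,0.076,-0.53,-0.1,0,0,0],[-0.5,0.076,-0.53,-0.2,0,0,0],[-0.5,0.076,-0.53,-0.3,0,0,0],[-0.5,0.076,-0.53,-0.38,0,0,0],[-0.5,0.076,-0.53,-0.42,0,0,0]]

```text
time: 25.45
position: [0.5488, -0.2495, 0.0705]
orientation: [-0.001, 0.999, -0.034, -0.001]
contact_force: [-1.0, 0.3, -3.6]
finger_gap: 0.453
grip_force: 61.5
```

arm_command:
  motion:
    - [[-0.5,0,0,-0.01,0,0,0],[-0.5,0,0,-0.02,0,0,0],[-0.5,0,0,-0.03,0,0,0],[-0.5,0,0,-0.04,0,0,0],[-0.5,0,0,-0.05,0,0,0],[-0.5,0,0,-0.06,0,0,0],[-0.5,0,0,-0.068,0,0,0],[-0.5,0,0,-0.074,0,0,0],[-0.5,0,0,-0.078,0,0,0],[-0.5,0,0,-0.078,0,0,0]]

```text
time: 26.45
position: [0.5496, -0.2506, 0.0562]
orientation: [-0.0, 0.999, -0.035, -0.0]
contact_force: [0.4, -0.3, -4.3]
finger_gap: 0.449
grip_force: 61.5
```

Free entry, no contact yet. I'll lower another 1 mm or so, release and retreat.

arm_command:
  motion:
    - [[-0.5,0,0,-0.004,0,0,0],[-0.5,0,0,-0.006,0,0,0],[-0.3,0,0,-0.006,0,0,0],[-0.1,0,0,-0.006,0,0,0],[0.1,0,0,-0.006,0,0,0],[0.4,0,0,-0.006,0,0,0],[0.7,0,0,-0.006,0,0,0],[0.7,0,0,0.1,0,0,0],[0.7,0,0,0.3,0,0,0],[0.7,0,0,0.5,0,0,0]]

```text
time: 27.45
position: [0.5491, -0.2503, 0.1569]
orientation: [-0.0, 0.999, -0.035, -0.001]
contact_force: [0.8, -0.4, -0.0]
finger_gap: 0.852
grip_force: 0.0
```

arm_command:
  motion:
    - [[0.8,0,0.15,0.05,0,0,0],[0.8,0,0.3,0.05,0,0,0],[0.8,-0.02,0.45,0.05,0,0,0],[0.8,-0.04,0.6,0.05,0,0,0],[0.8,-0.07,0.75,0.05,0,0,0],[0.8,-0.1,0.85,0.05,0,0,0],[0.8,-0.12,0.92,0.05,0,0,0],[0.8,-0.14,0.95,0.05,0,0,0],[0.8,-0.14,0.95,0.05,0,0,0],[0.8,-0.14,0.95,0.05,0,0,0]]

```text
time: 28.45
position: [0.5219, -0.0612, 0.1664]
orientation: [0.0, 0.999, -0.035, 0.0]
contact_force: [0.5, -0.3, -0.4]
finger_gap: 0.9
grip_force: 0.0
```

```bash
python3 - <<'E'
from h import *
from rig import cams
s,c=wrist('pics/w5.png');P=cloud(c);print(s['position'])
m=((abs(P[...,2]-.0255)<.004)&(P[...,1]<-.19)).astype(np.uint8);n,l,st,_=cv2.connectedComponentsWithStats(m)
for i in range(1,n):
    if st[i,4]>60: print(st[i],cv2.minEnclosingCircle(P[l==i][:,:2].astype(np.float32)))
tops(P,c['img'],.045,.08)
c=cams.camera('top');P=cloud(c);print('top');tops(P[160:300,:480],c['img'][160:300,:480],.05,.085)
E
```

```text
[ 0.52193656 -0.0612273   0.1663555 ]
[521  95  13  17 107] ((0.610525369644165, -0.21873947978019714), 0.00541339535266161)
[633 127   7  16  79] ((0.5854235291481018, -0.3090386390686035), 0.005700366571545601)
[ 510  134  100  102 3205] ((0.5492925643920898, -0.25153881311416626), 0.04023609310388565)
n 3273 encl [ 0.6127 -0.0031] r 0.0202 mean [ 0.6129 -0.0039  0.057 ] rgb [23. 49. 99.]
n 2801 encl [0.5757 0.1361] r 0.0208 mean [0.5757 0.1337 0.0535] rgb [ 49. 152. 135.]
n 3841 encl [ 0.5486 -0.2496] r 0.0206 mean [ 0.5507 -0.2452  0.0649] rgb [160. 121.  59.]
n 2484 encl [ 0.5194 -0.0098] r 0.0202 mean [ 0.5211 -0.0106  0.0569] rgb [140. 132. 113.]
n 2114 encl [0.4814 0.124 ] r 0.0206 mean [0.4827 0.1221 0.0535] rgb [213. 109.  47.]
top
n 243 encl [0.5751 0.1373] r 0.0205 mean [0.5744 0.1378 0.0561] rgb [ 83. 171. 162.]
n 199 encl [ 0.5484 -0.2496] r 0.02 mean [ 0.5485 -0.253   0.0699] rgb [204. 169. 103.]
n 215 encl [ 0.5193 -0.0082] r 0.02 mean [ 0.5168 -0.0074  0.0589] rgb [184. 181. 175.]
n 250 encl [0.481 0.126] r 0.0201 mean [0.4804 0.1261 0.0562] rgb [213. 143.  81.]
```

View pics/w5.png

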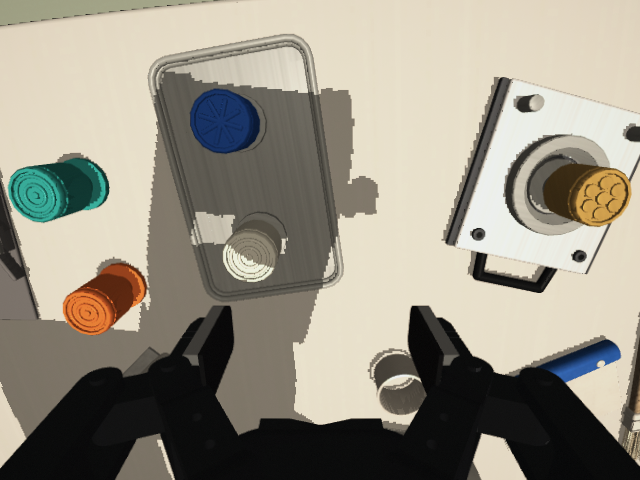

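Brass is in the pocket at about (600,193), with its top at 70 mm, so it is fully seated and within 2 mm of centre. Blue is at (225,122) and white at (250,252). White goes back next.

arm_command:
  motion:
    - [[0.9,-0.01,0.13,0,0,0,0],[0.9,-0.012,0.257,0,0,0,0],[0.9,-0.012,0.257,-0.15,0,0,0],[0.9,-0.012,0.257,-0.3,0,0,0],[0.9,-0.012,0.257,-0.43,0,0,0],[0.9,-0.012,0.257,-0.53,0,0,0],[0.8,-0.012,0.257,-0.59,0,0,0],[0.5,-0.012,0.257,-0.61,0,0,0],[0.2,-0.012,0.257,-0.61,0,0,0],[-0.1,-0.012,0.257,-0.61,0,0,0]]
  force: 50

```text
time: 29.55
position: [0.5198, -0.0094, 0.0451]
orientation: [0.0, 0.999, -0.035, 0.001]
contact_force: [-2.6, 0.3, 11.1]
finger_gap: 0.458
grip_force: 24.8
```

arm_command:
  motion:
    - [[-0.3,0,0,0,0,0,0],[-0.5,0,0,0,0,0,0],[-0.5,0,0,0,0,0,0],[-0.5,0,0,0,0,0,0],[-0.5,0,0,0,0,0,0],[-0.5,0,0,0.05,0,0,0],[-0.5,0,0,0.15,0,0,0],[-0.5,0,0,0.3,0,0,0],[-0.5,0,0,0.42,0,0,0],[-0.5,0,0.05,0.5,0,0,0]]

```text
time: 30.55
position: [0.5198, 0.0003, 0.1468]
orientation: [0.0, 0.999, -0.035, 0.001]
contact_force: [0.7, -0.1, -3.3]
finger_gap: 0.455
grip_force: 50.6
```

arm_command:
  motion:
    - [[-0.5,0,0.1,0,0,0,0],[-0.5,-0.02,0.23,0,0,0,0],[-0.5,-0.05,0.37,0,0,0,0],[-0.5,-0.08,0.5,0,0,0,0],[-0.5,-0.1,0.63,0,0,0,0],[-0.5,-0.13,0.75,0,0,0,0],[-0.5,-0.15,0.85,0,0,0,0],[-0.5,-0.17,0.93,0,0,0,0],[-0.5,-0.18,1,0,0,0,0],[-0.5,-0.18,1,0,0,0,0]]

```text
time: 31.55
position: [0.4832, 0.2022, 0.1449]
orientation: [-0.0, 0.999, -0.034, 0.0]
contact_force: [0.7, -0.1, -0.6]
finger_gap: 0.455
grip_force: 50.6
```

arm_command:
  motion:
    - [[-0.5,0,0.12,0,0,0,0],[-0.5,0,0.22,0,0,0,0],[-0.5,0,0.27,0,0,0,0],[-0.5,0,0.27,-0.1,0,0,0],[-0.5,0,0.27,-0.2,0,0,0],[-0.5,0,0.27,-0.3,0,0,0],[-0.5,0,0.27,-0.38,0,0,0],[-0.5,0,0.27,-0.44,0,0,0],[-0.5,0,0.27,-0.47,0,0,0],[-0.5,0,0.27,-0.48,0,0,0]]

```text
time: 32.55
position: [0.483, 0.2544, 0.0481]
orientation: [0.0, 0.999, -0.035, -0.0]
contact_force: [-7.3, -6.1, 31.0]
finger_gap: 0.453
grip_force: 53.4
```

arm_command:
  motion:
    - [[-0.5,0,0,-0.003,0,0,0],[-0.5,0,0,-0.006,0,0,0],[-0.5,0,0,-0.006,0,0,0],[-0.5,0,0,-0.006,0,0,0],[-0.5,0,0,-0.006,0,0,0],[-0.5,0,0,-0.006,0,0,0],[-0.5,0,0,-0.006,0,0,0],[-0.5,0,0,-0.006,0,0,0],[-0.5,0,0,-0.006,0,0,0],[-0.5,0,0,-0.006,0,0,0]]

```text
time: 33.55
position: [0.4836, 0.2548, 0.0482]
orientation: [-0.0, 0.999, -0.034, 0.0]
contact_force: [-1.9, -2.2, 7.3]
finger_gap: 0.457
grip_force: 51.8
```

arm_command:
  motion:
    - [[-0.5,0.03,-0.002,0,0,0,0],[-0.5,0.07,-0.005,0,0,0,0],[-0.5,0.11,-0.008,0,0,0,0],[-0.5,0.15,-0.01,0,0,0,0],[-0.5,0.19,-0.013,0,0,0,0],[-0.5,0.23,-0.016,0,0,0,0],[-0.5,0.27,-0.019,0,0,0,0],[-0.5,0.31,-0.022,0,0,0,0],[-0.5,0.35,-0.025,0,0,0,0],[-0.5,0.38,-0.027,0,0,0,0]]

```text
time: 34.55
position: [0.5602, 0.2495, 0.0482]
orientation: [-0.0, 0.999, -0.035, 0.001]
contact_force: [-3.7, 0.5, 7.9]
finger_gap: 0.456
grip_force: 51.3
```

Smooth, so I'm continuing to the closed end.

arm_command:
  motion:
    - [[-0.5,0.05,-0.003,0,0,0,0],[-0.5,0.1,-0.007,0,0,0,0],[-0.5,0.16,-0.011,0,0,0,0],[-0.5,0.22,-0.015,0,0,0,0],[-0.5,0.28,-0.019,0,0,0,0],[-0.5,0.33,-0.023,0,0,0,0],[-0.5,0.37,-0.026,0,0,0,0],[-0.5,0.4,-0.028,0,0,0,0],[-0.5,0.42,-0.029,0,0,0,0],[-0.5,0.43,-0.03,0,0,0,0]]

```text
time: 35.55
position: [0.646, 0.2434, 0.0482]
orientation: [-0.0, 0.999, -0.035, 0.001]
contact_force: [-3.7, -0.5, 9.7]
finger_gap: 0.455
grip_force: 51.2
```

arm_command:
  motion:
    - [[-0.4,0,0,0,0,0,0],[-0.2,0,0,0,0,0,0],[0,0,0,0,0,0,0],[0.3,0,0,0,0,0,0],[0.6,0,0,0,0,0,0],[0.7,0,0,0,0,0,0],[0.7,0,0,0.1,0,0,0],[0.7,0,0,0.25,0,0,0],[0.7,0,0,0.45,0,0,0],[0.7,0,-0.1,0.6,0,0,0]]

```text
time: 36.55
position: [0.6456, 0.225, 0.1692]
orientation: [-0.0, 0.999, -0.034, 0.001]
contact_force: [0.3, -0.6, -1.0]
finger_gap: 0.85
grip_force: 0.0
```

arm_command:
  motion:
    - [[0.8,0,-0.15,0,0,0,0],[0.8,0,-0.3,0,0,0,0],[0.8,-0.02,-0.45,0,0,0,0],[0.8,-0.04,-0.6,0,0,0,0],[0.8,-0.07,-0.75,0,0,0,0],[0.8,-0.1,-0.85,0,0,0,0],[0.8,-0.13,-0.92,0,0,0,0],[0.8,-0.16,-0.97,0,0,0,0],[0.8,-0.17,-1,0,0,0,0],[0.8,-0.17,-1,0,0,0,0]]

```text
time: 37.55
position: [0.6111, 0.0232, 0.1672]
orientation: [-0.0, 0.999, -0.035, 0.0]
contact_force: [0.1, 0.8, -0.1]
finger_gap: 0.899
grip_force: 0.0
```

```bash
python3 - <<'E'
from h import *
from rig import cams
s,c=wrist();P=cloud(c);print(s['position'])
tops(P,c['img'],.045,.08)
c=cams.camera('top');P=cloud(c);print('top');tops(P[160:300,:480],c['img'][160:300,:480],.05,.085)
E
```

```text
[0.61109565 0.02322948 0.1671629 ]
n 2424 encl [0.6458 0.2423] r 0.0205 mean [0.6462 0.2347 0.0577] rgb [177.5 170.  146.5]
n 2487 encl [ 0.6126 -0.0031] r 0.0201 mean [ 0.6142 -0.0028  0.057 ] rgb [21. 47. 95.]
n 2117 encl [0.5755 0.1365] r 0.0204 mean [0.577  0.1351 0.0538] rgb [25. 81. 72.]
n 576 encl [0.4814 0.1152] r 0.0167 mean [0.4841 0.1119 0.0532] rgb [124.  55.  24.]
top
n 278 encl [ 0.5486 -0.2493] r 0.0203 mean [ 0.5476 -0.248   0.0691] rgb [219.  184.5 111. ]
```

White is at x≈80 mm in the rack. Blue is next.

arm_command:
  motion:
    - [[0.9,0.004,-0.07,0,0,0,0],[0.9,0.004,-0.13,0,0,0,0],[0.9,0.004,-0.13,-0.15,0,0,0],[0.9,0.004,-0.13,-0.3,0,0,0],[0.9,0.004,-0.13,-0.43,0,0,0],[0.9,0.004,-0.13,-0.53,0,0,0],[0.8,0.004,-0.13,-0.59,0,0,0],[0.5,0.004,-0.13,-0.61,0,0,0],[0.2,0.004,-0.13,-0.61,0,0,0],[-0.1,0.004,-0.13,-0.61,0,0,0]]

```text
time: 38.65
position: [0.6127, -0.0027, 0.046]
orientation: [0.0, 0.999, -0.035, 0.001]
contact_force: [-2.5, 1.4, 8.2]
finger_gap: 0.463
grip_force: 24.1
```

arm_command:
  motion:
    - [[-0.3,0,0,0,0,0,0],[-0.5,0,0,0,0,0,0],[-0.5,0,0,0,0,0,0],[-0.5,0,0,0,0,0,0],[-0.5,0,0,0,0,0,0],[-0.5,0,0,0.05,0,0,0],[-0.5,0,0,0.15,0,0,0],[-0.5,0,0,0.3,0,0,0],[-0.5,-0.05,0,0.42,0,0,0],[-0.5,-0.1,0.05,0.5,0,0,0]]

```text
time: 39.65
position: [0.5926, 0.0068, 0.1476]
orientation: [0.0, 0.999, -0.035, 0.001]
contact_force: [0.9, 0.2, -1.2]
finger_gap: 0.452
grip_force: 50.5
```

arm_command:
  motion:
    - [[-0.5,-0.05,0.1,0,0,0,0],[-0.5,-0.1,0.23,0,0,0,0],[-0.5,-0.15,0.37,0,0,0,0],[-0.5,-0.21,0.5,0,0,0,0],[-0.5,-0.27,0.63,0,0,0,0],[-0.5,-0.33,0.75,0,0,0,0],[-0.5,-0.39,0.85,0,0,0,0],[-0.5,-0.45,0.93,0,0,0,0],[-0.5,-0.5,1,0,0,0,0],[-0.5,-0.54,1,0,0,0,0]]

```text
time: 40.65
position: [0.4835, 0.2088, 0.1458]
orientation: [-0.0, 0.999, -0.034, 0.0]
contact_force: [-0.2, 0.4, -2.8]
finger_gap: 0.454
grip_force: 50.6
```

arm_command:
  motion:
    - [[-0.5,0,0.1,0,0,0,0],[-0.5,0,0.2,0,0,0,0],[-0.5,0,0.235,0,0,0,0],[-0.5,0,0.235,-0.1,0,0,0],[-0.5,0,0.235,-0.2,0,0,0],[-0.5,0,0.235,-0.3,0,0,0],[-0.5,0,0.235,-0.38,0,0,0],[-0.5,0,0.235,-0.44,0,0,0],[-0.5,0,0.235,-0.47,0,0,0],[-0.5,0,0.235,-0.482,0,0,0]]

```text
time: 41.65
position: [0.4839, 0.2539, 0.049]
orientation: [0.0, 0.999, -0.035, -0.0]
contact_force: [-9.5, -8.3, 49.1]
finger_gap: 0.459
grip_force: 55.3
```

arm_command:
  motion:
    - [[-0.5,0,0,-0.003,0,0,0],[-0.5,0,0,-0.003,0,0,0],[-0.5,0,0,-0.003,0,0,0],[-0.5,0,0,-0.003,0,0,0],[-0.5,0,0,-0.003,0,0,0],[-0.5,0,0,-0.003,0,0,0],[-0.5,0,0,-0.003,0,0,0],[-0.5,0,0,-0.003,0,0,0],[-0.5,0,0,-0.003,0,0,0],[-0.5,0,0,-0.003,0,0,0]]

```text
time: 42.65
position: [0.4844, 0.2543, 0.0492]
orientation: [-0.0, 0.999, -0.035, 0.0]
contact_force: [-2.3, -2.3, 7.0]
finger_gap: 0.454
grip_force: 51.7
```

arm_command:
  motion:
    - [[-0.5,0.03,-0.002,0,0,0,0],[-0.5,0.07,-0.005,0,0,0,0],[-0.5,0.11,-0.008,0,0,0,0],[-0.5,0.15,-0.01,0,0,0,0],[-0.5,0.19,-0.013,0,0,0,0],[-0.5,0.23,-0.016,0,0,0,0],[-0.5,0.27,-0.019,0,0,0,0],[-0.5,0.31,-0.022,0,0,0,0],[-0.5,0.35,-0.025,0,0,0,0],[-0.5,0.38,-0.027,0,0,0,0]]

```text
time: 43.65
position: [0.561, 0.249, 0.0491]
orientation: [-0.0, 0.999, -0.035, 0.001]
contact_force: [-4.2, 0.7, 8.2]
finger_gap: 0.451
grip_force: 51.3
```

arm_command:
  motion:
    - [[-0.5,0.04,-0.002,0,0,0,0],[-0.5,0.08,-0.005,0,0,0,0],[-0.5,0.12,-0.008,0,0,0,0],[-0.5,0.15,-0.01,0,0,0,0],[-0.5,0.17,-0.011,0,0,0,0],[-0.5,0.185,-0.012,0,0,0,0],[-0.5,0.195,-0.013,0,0,0,0],[-0.5,0.2,-0.013,0,0,0,0],[-0.5,0.2,-0.013,0,0,0,0],[-0.5,0.2,-0.013,0,0,0,0]]

```text
time: 44.65
position: [0.6007, 0.2464, 0.0492]
orientation: [-0.0, 0.999, -0.035, 0.001]
contact_force: [-2.4, -0.0, 6.1]
finger_gap: 0.449
grip_force: 51.4
```

arm_command:
  motion:
    - [[-0.4,0,0,0,0,0,0],[-0.2,0,0,0,0,0,0],[0,0,0,0,0,0,0],[0.3,0,0,0,0,0,0],[0.6,0,0,0,0,0,0],[0.7,0,0,0,0,0,0],[0.7,0,0,0.1,0,0,0],[0.7,0,0,0.25,0,0,0],[0.7,0,0,0.45,0,0,0],[0.7,0,-0.1,0.6,0,0,0]]

```text
time: 45.65
position: [0.6004, 0.2279, 0.1702]
orientation: [-0.0, 0.999, -0.034, 0.001]
contact_force: [1.1, -0.2, 0.2]
finger_gap: 0.848
grip_force: 0.0
```

arm_command:
  motion:
    - [[0.8,-0.1,-0.1,0,0,0,0],[0.8,-0.2,-0.2,0,0,0,0],[0.8,-0.3,-0.3,0,0,0,0],[0.8,-0.4,-0.4,0.1,0,0,0],[0.8,-0.5,-0.5,0.2,0,0,0],[0.8,-0.55,-0.6,0.3,0,0,0],[0.8,-0.6,-0.7,0.4,0,0,0],[0.8,-0.6,-0.75,0.4,0,0,0],[0.8,-0.6,-0.75,0.4,0,0,0],[0.8,-0.6,-0.75,0.4,0,0,0]]

```text
time: 46.65
position: [0.4801, 0.0766, 0.2475]
orientation: [-0.0, 0.999, -0.035, -0.0]
contact_force: [-0.1, -0.4, -0.4]
finger_gap: 0.904
grip_force: 0.0
```

```bash
python3 - <<'E'
from h import *
from rig import cams
s,c=wrist('pics/w9.png');P=cloud(c);print(s['position'])
tops(P,c['img'],.05,.08)
c=cams.camera('top');P=cloud(c);print('top');tops(P[160:330,:480],c['img'][160:330,:480],.05,.085);tops(P[290:330,330:390],c['img'][290:330,330:390],.026,.045)
E
```

```text
[0.48010289 0.07658643 0.24746494]
n 2301 encl [0.6458 0.2433] r 0.0207 mean [0.6449 0.2414 0.0595] rgb [209. 204. 179.]
n 2015 encl [0.6    0.2461] r 0.0204 mean [0.6002 0.2441 0.0596] rgb [ 38.  84. 167.]
n 1685 encl [0.5747 0.1368] r 0.0198 mean [0.575  0.1365 0.0543] rgb [26. 82. 73.]
n 1350 encl [0.4803 0.125 ] r 0.0203 mean [0.4811 0.1247 0.0545] rgb [163.  86.  38.]
n 1003 encl [0.3825 0.1207] r 0.0309 mean [0.3847 0.1198 0.0595] rgb [130. 122. 107.]
n 134 encl [ 0.2899 -0.1204] r 0.0129 mean [ 0.293  -0.1187  0.0557] rgb [82.  79.5 70.5]
n 183 encl [ 0.2687 -0.1912] r 0.013 mean [ 0.2711 -0.1942  0.0614] rgb [ 70. 125. 135.]
n 75 encl [0.1569 0.3111] r 0.023 mean [0.1629 0.3105 0.0515] rgb [110. 102.  89.]
top
n 281 encl [ 0.5481 -0.2491] r 0.0201 mean [ 0.5475 -0.2479  0.0692] rgb [194. 160.  96.]
n 223 encl [0.3814 0.1213] r 0.0303 mean [0.3812 0.1204 0.0614] rgb [132. 124. 116.]
n 83 encl [ 0.366  -0.1249] r 0.0241 mean [ 0.3648 -0.1259  0.0341] rgb [195. 184. 171.]
```

View pics/w9.png

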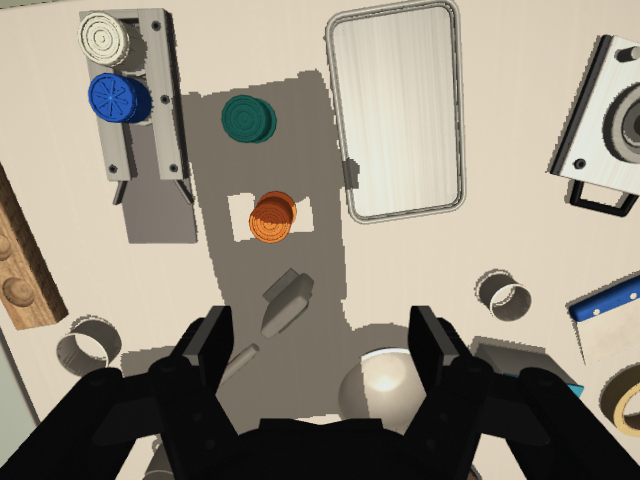

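White (103,38) and blue (113,98) are upright in the slot, 46 mm apart centre to centre, so about 2 mm between feet. The timer and ring cutter haven't moved. I'm handing in.

```bash
python3 -c "
from rig import ctrl;print(ctrl.hand_in())"
```

```text
the job is handed in; nothing more can be done
None
```

The job is handed in (no verdict was returned): brass is seated in the press pocket, white is back at the rack's closed end with blue about 2 mm behind it, and the timer and small ring cutter are undisturbed, all in about 47 s.

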